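# Pin the ram of a drum-lug punch and hold its guard open

## Robot

A 6-joint arm with a two-finger parallel gripper is mounted at the origin on the work surface. World frame = base frame: x ahead of the robot, y to its left, z up, the work surface at z = 0. Lengths are in m, angles in degrees, forces in N, time in s.
With the tool pointing down it reaches from about 0.25 to 0.775 m from the base axis. Payload 4 kg.
Tool frame: the origin (TCP) lies midway between the tips of the shut fingers; the grasp point (between the pads) lies 19 mm behind it (bot.grip_depth is the distance from the TCP to the grasp point, in m); z points along the fingers, y is the line along which they close (so a half turn about z gives the same grasp; the last joint's range is limited). The gripper opens to 94 mm and grips with 3 to 60 N. Pads are 16 mm wide; open, the fingers measure 119 mm over their backs; the gripper's body (75 mm by 177 mm) begins 78 mm behind the grasp point.
Start: joints at [-79.017, 4.996, 78.535, -0, 96.463, -5.907], TCP at [0.16, -0.526, 0.172] pointing down, gripper open.
Joint ranges: [-177.83, 177.83], [-43.37, 116.18], [15.69, 146.23], [-61.86, 241.86], [9.47, 152.12], [-147.06, 147.06]. Speed limits (degrees/s): [159.86, 159.86, 180, 180, 180, 180].

## Interface

Orientations are given as a 3x3 rotation matrix whose columns are the frame's x, y, z axes.
In Python, from station import bot, eyes, sign_off, models gives the robot as it stands.
- The arm moves only by the tool arm_command, never from a script. Its argument "plan" is text: rows parted by semicolons, each of 5 numbers parted by spaces: the opening, from 0 (shut) to 1 (fully open), then the shift along the tool's x, y, z in cm, then the turn about the tool's z in degrees. A call has 1 to 20 rows; each row is the pose to reach, as a shift and turn from the pose commanded when the call began, along the tool's axes at that moment; what a row does not reach only later rows make up. A row lasts 1/12 s, in which the tool goes at most 41.7 mm and 7.16 degrees, less where a joint would pass 70% of its speed; a pose out of reach is approached as far as the arm can. A call with a gripper value outside its range is refused whole. The fingers move at their own pace and stop on an object; "newtons" is the grip in N (left out, the last holds). Time passes only in rows, so rows that repeat a pose let the fingers close. It gives the time, the measured TCP pose, the force, the opening and the grip force at its end, in the units of the state.
- bot.get_obs(): the state, without advancing time (a new reading comes with each control period).
- eyes.camera(name): name is "scene" or "top" or "wrist"; returns a dict with "pixels" (384x512x3 uint8, red, green, blue), "K" (3x3 intrinsics, pixels), "camera_from_world" (4x4, takes a point from world to camera coordinates). Camera axes: x right, y up, looking along -z (the intrinsics and any distortion apply to the point x, -y, -z); pixel columns grow to the right and rows downward; lengths in m; the calibration is good to about 2 mm. A picture is of the moment at which its call begins. There is no depth.
- sign_off(): hands the job in; it is judged then, once.
Trained networks look in a picture, given as the dict that the camera call returned (one of the last four; its "shot" number tells which), for a name from the list of things; names that differ only in an ending like _2 or _b are one class to them, and where a whole thing is asked for, a point or a joint stands for the part that bears it (a point fixed in the world has none). Each returns a list of dicts, best first, with "score" (0 to 1); they miss things now and then, are a little off and sometimes report something else, mostly with a low value. They report only what shows in the picture. A call takes as long as a camera call. They do not tell look-alikes from the thing itself.
- models.search_frame(label, picture): "point" ([x, y, z] in m, in world coordinates, good to about 4 mm: the middle of the surface that is visible of it).
- models.silhouettes(label, picture): "pixels" (384x512 bool, what is visible of it).
- models.tip_of(label, picture): "point" ([x, y, z] in m, in world coordinates, good to about 4 mm: a listed point, or the origin of a listed thing).
The state is a dict: "time_s": time; "joint_positions": joint angles; "dq": joint speeds; "effort": joint torques, N m; "eef_pos": TCP position; "orientation": TCP orientation; "ft_force": force on the tool from outside, world axes, zero at the start; "ft_torque": the same for the moment, N m; "grip_width": opening from 0.0 (shut) to 1.0 (fully open); "finger_force": force on a finger pad.
Only numpy, scipy, OpenCV 4.12 (cv2) and the standard library are available. Lean on these libraries where they do the work, as an engineer would, in place of code of your own. Each camera call takes 0.05 s, during which the arm holds its last target. There are 200 camera calls.

## Task

Make the bench punch safe to reach into: take the plain round-headed lock pin out of the wooden block, drop it fully home through the clevis and the ram tongue beside the punch, and let go of it. Then lift the hinged guard by its bar and hold it open at 45 degrees (give or take 5) for a colleague; the guard falls shut by itself, so finish while still holding it there. Leave the T-handled drum key, the loose lug and the small drum where they are.

Things in the scene. Friction and masses are not known exactly. Their poses are not given: they have to be found in the camera images.
- pin_head (a point): Grip centre of the loose steel lock pin, upright in one of the two holes of the wooden block. Pin 90 g, 86 mm long: tapered shank 10 mm across and 42 mm long, flange 24 mm across and 4 mm thick (rests on the block's top), plain round grip 18 mm across and 40 mm long. This point is on its axis, 66 mm above the tip, 20 mm below the top; z runs up the pin.
- pin_flange (a point): Underside of the pin's flange, on the pin's axis, 42 mm above its tip: it rests on the clevis when the pin is fully home.
- pin_tip (a point): Lower tip of the pin, on its axis.
- block: Fixed wooden parking block, 130 x 50 x 50 mm, origin under its centre, z up, x along its length. Two holes 13 mm wide straight down through it, 35 mm either side of the centre along x.
- clevis_hole (a point): Centre of the hole's mouth in the top of the steel clevis (50 mm square) at the right (-y) of the punch, 69 mm above the bench; z up, x level from bar towards hinge. Below: three 10 mm plates 2 mm apart (fork, ram tongue, fork) with holes 13 mm wide in line, fork holes chamfered 2 mm, then 15 mm of air. The guard's housing, 120 mm high, begins 80 mm away at +y.
- guard (a joint): Opening angle of the guard, rad: 0 shut (level), growing as its bar is lifted, stop at 1.4; 0.785 is 45 degrees. A flat 160 x 204 mm steel frame with a clear window, 8 mm thick, 0.45 kg, lying on the housing 112 mm above the bench. It turns freely and falls shut from any angle; holding it takes 2 to 4 N at the bar.
- guard_bar (a point): Middle of the guard's round black bar, 14 mm in diameter, 112 mm clear length between its two brackets, level and parallel to the hinge, with a gap of 53 mm to the guard's front edge; 220 mm from the hinge, 116 mm above the bench when shut, with at least 90 mm of free air below it. The bar is fixed to the guard and turns with it.
- guard_hinge (a point): Point on the guard's hinge line (far side of the housing, level with the bar when shut), opposite the middle of the bar: the bar moves on an upright circle about it, 220 mm in radius.
- ram (a joint): Slide of the ram whose tongue the pin locks, m: 0 at rest with the holes in line (sprung home with about 6 N), up to 0.03 pushed inwards.
- key_top (a point): Bystander, leave alone: T-handled steel drum key in the other hole of the block. This point is on its stem, 60 mm above its lower end; crossbar 47 mm wide, its top 36 mm above the block.
- lug_center (a point): Bystander, leave alone: loose lug casting, 75 x 22 x 25 mm, lying on the bench to the right of the punch.
- tom_center (a point): Bystander, leave alone: small drum, 212 mm across, 123 mm high, standing on the bench to the left of the punch.
Things that resemble listed ones, but are neither listed nor needed, are in the scene too. What is shaped like the part that bears pin_head but blue, pink or purple is not meant.

How it is judged:
By the outcome, as a careful person would: the job done as asked, in the order asked, and still so for the second after the job is handed in, while the arm keeps its last pose, push and grip.
It also fails if it takes over 64 s, if anything falls off the work surface, if the arm or the gripper's body presses on something with over 40 N, if the wrist force passes 120 N, or if a joint passes its speed limit or range.

## Working session

There is one attempt and no reset: what is moved stays moved. The work goes in short steps, Python scripts to look and compute and a tool call to move; the robot and the scene stay as the last step left them, time stands still between calls to the robot, and variables do not carry over. Pictures are saved under pics/ and viewed, at most 10 in all, crops included, and the job is handed in when it is done.

Besides the shell and the picture viewer there is one more tool, called after "Call:" by a JSON object that holds its "api" and its "payload", one argument or row to a line. arm_command: Moves the arm, as the interface text tells. Its arguments: {"type":"object","properties":{"plan":{"type":"string"},"newtons":{"type":"number"}},"required":["plan"]}

```bash
mkdir -p pics; cat > h.py <<'E'
import numpy as np, cv2
from station import bot, eyes, sign_off, models
def proj(c,p):
    q=c["camera_from_world"]@np.append(p,1); q=q[:3]*[1,-1,-1]; u=c["K"]@q; return u[:2]/u[2]
def ray(c,uv):
    d=np.linalg.inv(c["K"])@[uv[0],uv[1],1]; d=d*[1,-1,-1]; T=c["camera_from_world"]; R=T[:3,:3]
    return -R.T@T[:3,3], R.T@d
def onz(c,uv,z):
    o,d=ray(c,uv); return o+d*(z-o[2])/d[2]
def save(c,n): cv2.imwrite("pics/"+n,c["pixels"][:,:,::-1])
E
python3 - <<'E'
from h import *
np.set_printoptions(precision=4,suppress=True)
ims=[]
for n in ["scene","top"]:
    c=eyes.camera(n); ims.append(c["pixels"])
    for l in ["pin_head","pin_flange","block","clevis_hole","guard_bar","guard_hinge","key_top","lug_center","tom_center"]:
        for r in models.tip_of(l,c)[:3]: print(n,l,r["point"],round(r["score"],2),proj(c,r["point"]).round())
    save(c,n+".png")
print(bot.get_obs()["orientation"],bot.grip_depth,c.keys())
E
```

```text
scene pin_head [0.4293, 0.2597, 0.0649] 0.49 [334. 178.]
scene pin_head [0.4951, 0.4074, 0.0696] 0.48 [390. 189.]
scene pin_head [0.4841, 0.267, 0.0664] 0.48 [340. 188.]
scene pin_flange [0.4302, 0.2596, 0.0419] 0.69 [333. 185.]
scene pin_flange [0.4964, 0.4133, 0.0459] 0.64 [390. 196.]
scene pin_flange [0.5172, 0.3395, 0.0482] 0.49 [367. 199.]
scene block [0.4853, 0.3381, 0.0016] 0.8 [360. 206.]
scene clevis_hole [0.6183, -0.0897, 0.0685] 0.96 [212. 214.]
scene guard_bar [0.49, 0.0928, 0.1172] 0.93 [281. 173.]
scene guard_hinge [0.7168, 0.0797, 0.1197] 0.64 [283. 223.]
scene key_top [0.4499, 0.3362, 0.0671] 0.43 [361. 181.]
scene lug_center [0.6916, -0.3625, 0.0135] 0.72 [ 99. 249.]
top pin_head [0.4981, 0.4126, 0.0665] 0.66 [116. 211.]
top pin_head [0.4278, 0.2671, 0.0672] 0.58 [163. 235.]
top pin_head [0.4801, 0.264, 0.0646] 0.5 [165. 218.]
top pin_flange [0.5201, 0.3387, 0.0494] 0.51 [142. 204.]
top pin_flange [0.4974, 0.4106, 0.041] 0.41 [119. 212.]
top pin_flange [0.4268, 0.2628, 0.0425] 0.39 [166. 236.]
top block [0.4854, 0.3386, 0.0025] 0.74 [145. 217.]
top guard_bar [0.4919, 0.0996, 0.1172] 0.65 [218. 213.]
top guard_bar [0.6228, -0.0939, 0.0688] 0.59 [284. 173.]
top guard_hinge [0.7091, 0.0859, 0.1151] 0.74 [225. 140.]
top key_top [0.451, 0.3367, 0.0696] 0.42 [140. 227.]
top lug_center [0.6877, -0.3575, 0.0071] 0.44 [365. 158.]
top tom_center [0.4501, 0.336, 0.0703] 0.34 [140. 227.]
[[ 0.9569  0.2905  0.    ]
 [ 0.2905 -0.9569 -0.0002]
 [-0.      0.0002 -1.    ]] 0.0188 dict_keys(['pixels', 'K', 'camera_from_world', 'shot'])
```

View pics/scene.png

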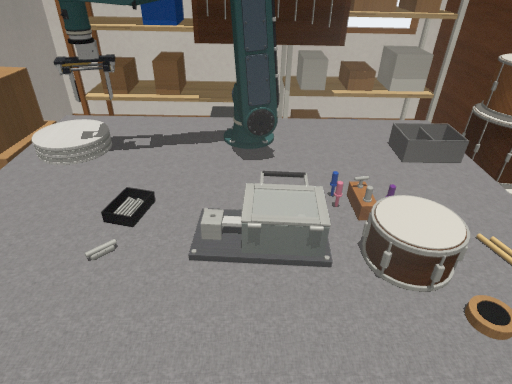

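View pics/top.png

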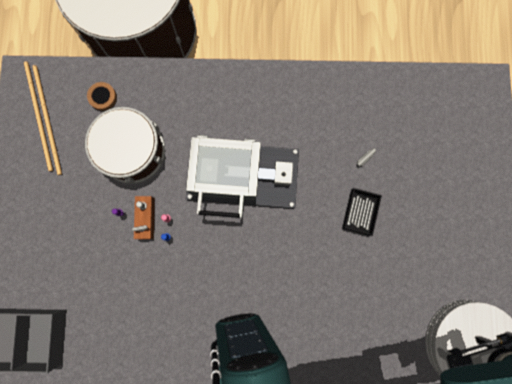

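The scene view shows the steel pin in the block at (368,193), with the T-key at (361,180) beside it. The blue (335,180), pink (338,192) and purple (391,190) pegs are look-alikes. The clevis is at (212,222) and the guard bar at (285,174). The top view agrees, with the pin at (142,204), the clevis hole at (284,174) and the drum at (122,142).

The steel pin is near (0.519, 0.339). I'm moving above it with the fingers closing along world x.

Call:
{"api": "arm_command", "payload": {
  "plan": "0.5 59.5 -72.3 -5 -73; 0.5 59.5 -72.3 -5 -73; 0.5 59.5 -72.3 -5 -73; 0.5 59.5 -72.3 -5 -73; 0.5 59.5 -72.3 -5 -73; 0.5 59.5 -72.3 -5 -73; 0.5 59.5 -72.3 -5 -73; 0.5 59.5 -72.3 -5 -73; 0.5 59.5 -72.3 -5 -73; 0.5 59.5 -72.3 -5 -73; 0.5 59.5 -72.3 -5 -73; 0.5 59.5 -72.3 -5 -73; 0.5 59.5 -72.3 -5 -73; 0.5 59.5 -72.3 -5 -73; 0.5 59.5 -72.3 -5 -73; 0.5 59.5 -72.3 -5 -73; 0.5 59.5 -72.3 -5 -73; 0.5 59.5 -72.3 -5 -73; 0.5 59.5 -72.3 -5 -73; 0.5 59.5 -72.3 -5 -73"
}}

```text
time_s: 2.67
eef_pos: [0.4794, 0.2445, 0.2164]
orientation: [[0.001, 1.0, 0.001], [1.0, -0.001, -0.0], [-0.0, 0.001, -1.0]]
ft_force: [0.2, -0.1, 0.6]
grip_width: 0.5
finger_force: 0.0
```

Call:
{"api": "arm_command", "payload": {
  "plan": "0.5 9.4 4 0 0; 0.5 9.4 4 0 0; 0.5 9.4 4 0 0; 0.5 9.4 4 0 0; 0.5 9.4 4 0 0"
}}

```text
time_s: 3.08
eef_pos: [0.5191, 0.3365, 0.2151]
orientation: [[0.001, 1.0, -0.002], [1.0, -0.001, -0.002], [-0.002, -0.002, -1.0]]
ft_force: [0.4, -0.4, -0.2]
grip_width: 0.497
finger_force: 0.0
```

```bash
python3 - <<'E'
from h import *
np.set_printoptions(precision=4,suppress=True)
c=eyes.camera("wrist"); save(c,"w1.png")
print(bot.get_obs()["eef_pos"])
for l in ["pin_head","pin_flange","block","key_top"]:
    for r in models.tip_of(l,c)[:4]: print(l,r["point"],round(r["score"],2),proj(c,r["point"]).round())
E
```

```text
[0.519  0.3356 0.2159]
pin_head [0.4787, 0.267, 0.0659] 0.83 [220. 229.]
pin_head [0.5197, 0.3382, 0.0754] 0.75 [249. 180.]
pin_head [0.4992, 0.4146, 0.0669] 0.75 [233. 120.]
pin_head [0.4239, 0.2609, 0.066] 0.73 [181. 233.]
pin_flange [0.5195, 0.3384, 0.0487] 0.73 [249. 176.]
pin_flange [0.4995, 0.4114, 0.0443] 0.66 [234. 123.]
pin_flange [0.4801, 0.267, 0.0386] 0.61 [223. 222.]
block [0.4849, 0.3381, 0.0063] 0.94 [227. 172.]
key_top [0.4458, 0.3361, 0.0673] 0.71 [194. 180.]
```

View pics/w1.png

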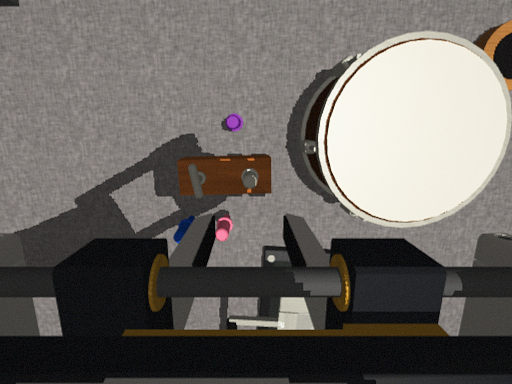

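The wrist view shows the steel pin at (249,179), which agrees with (0.5195, 0.338). The T-key is at (197,180) and the drum is clear of the fingers. I'm descending to grip.

Call:
{"api": "arm_command", "payload": {
  "plan": "0.5 0.25 0.05 3 0; 0.5 0.25 0.05 7 0; 0.5 0.25 0.05 10 0; 0.5 0.25 0.05 13 0; 0.5 0.25 0.05 14.5 0; 0.5 0.25 0.05 15.5 0; 0.5 0.25 0.05 15.5 0; 0 0.25 0.05 15.5 0; 0 0.25 0.05 15.5 0; 0 0.25 0.05 15.5 0; 0 0.25 0.05 15.5 0; 0 0.25 0.05 15.5 0; 0 0.25 0.05 15.5 0; 0 0.25 0.05 15.5 0; 0 0.25 0.05 15.5 0",
  "newtons": 30
}}

```text
time_s: 4.58
eef_pos: [0.5198, 0.3386, 0.0612]
orientation: [[0.002, 1.0, 0.0], [1.0, -0.002, -0.0], [-0.0, 0.0, -1.0]]
ft_force: [-0.2, -0.6, -0.5]
grip_width: 0.005
finger_force: 0.0
```

```bash
python3 - <<'E'
from h import *
np.set_printoptions(precision=4,suppress=True)
c=eyes.camera("wrist"); s=eyes.camera("scene"); 
a=c["pixels"][80:384]; b=cv2.resize(s["pixels"][130:250,300:440],None,fx=2.5,fy=2.5)
b=cv2.resize(b,(280,304)); cv2.imwrite("pics/w2.png",np.hstack([a,b])[:,:,::-1])
o=bot.get_obs();print(o["eef_pos"],o["grip_width"],o["finger_force"])
for l in ["pin_head","pin_flange"]:
  for k in (c,s):
    for r in models.tip_of(l,k)[:4]: print(l,r["point"],round(r["score"],2),proj(k,r["point"]).round())
E
```

```text
[0.5197 0.3386 0.0611] 0.007671446366857096 0.0
pin_head [0.5203, 0.3399, 0.0784] 0.95 [248. 218.]
pin_head [0.5838, 0.4049, 0.0124] 0.88 [316. 130.]
pin_head [0.4017, 0.2684, 0.0157] 0.63 [134. 265.]
pin_head [0.518, 0.3388, 0.0766] 0.5 [369. 191.]
pin_head [0.4029, 0.2665, 0.0116] 0.44 [332. 188.]
pin_flange [0.4256, 0.2669, 0.0103] 0.74 [159. 264.]
pin_flange [0.5184, 0.341, 0.0472] 0.7 [246. 206.]
pin_flange [0.5688, 0.422, 0.0124] 0.55 [301. 111.]
pin_flange [0.4307, 0.2642, 0.0105] 0.52 [333. 193.]
pin_flange [0.519, 0.3364, 0.0487] 0.49 [366. 200.]
```

View pics/w2.png

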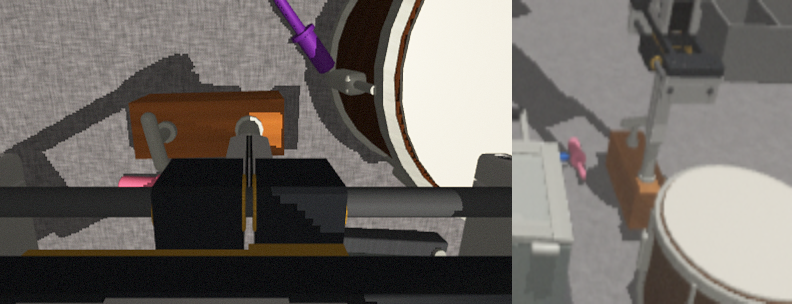

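```bash
python3 - <<'E'
from h import *
c=cv2.imread("pics/w2.png"); s=eyes.camera("scene");w=eyes.camera("wrist")["pixels"][160:290,180:320]
b=s["pixels"][160:225,325:395]
im=np.hstack([cv2.resize(w,(420,390),interpolation=2),cv2.resize(b,(380,390),interpolation=2)])
cv2.imwrite("pics/w3.png",im[:,:,::-1])
k=eyes.camera("wrist")
for p in [(.52,.338,.094),(.52,.338,.05),(.52,.3386,.061),(.52,.36,.09),(.52,.338,.08)]: print(p,proj(k,p).round(1),proj(s,p).round(1))
T=k["camera_from_world"];print(-T[:3,:3].T@T[:3,3])
E
```

```text
(0.52, 0.338, 0.094) [247.8 228.1] [369.8 186.5]
(0.52, 0.338, 0.05) [248. 210.] [366.7 199.5]
(0.52, 0.3386, 0.061) [248.  213.2] [367.7 196.3]
(0.52, 0.36, 0.09) [247.7 196.2] [377.3 187.8]
(0.52, 0.338, 0.08) [247.9 221.5] [368.8 190.7]
[0.52092918 0.4052505  0.27457226]
```

View pics/w3.png

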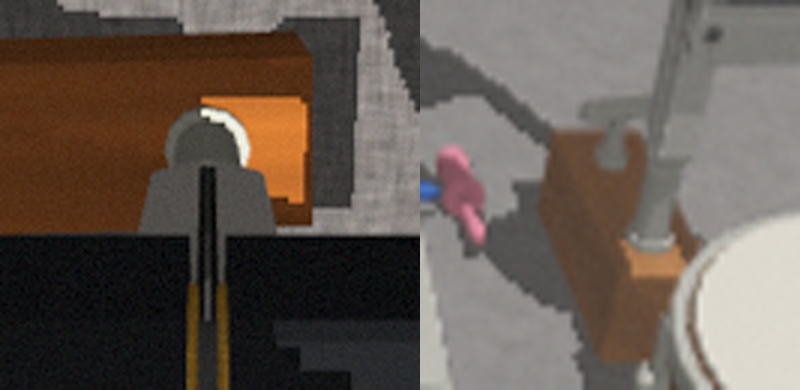

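```bash
python3 - <<'E'
from h import *
k=eyes.camera("wrist");s=eyes.camera("scene");print(k["K"]);t=bot.get_obs()["eef_pos"];print(t)
for dz in (0,.02,.034):
  for d in [(.0235,.008,dz),(-.0235,.008,dz),(.0125,.008,dz)]: print(d,proj(k,t+np.array(d)).round(1))
for z in (.05,.054,.094): print(z,[proj(k,np.array([.52+a,.338+b,z])).round(1).tolist() for a,b in((-.009,0),(.009,0),(0,.009),(0,.012))])
print("scene",[proj(s,np.array([.5197,.3386,z])).round(1).tolist() for z in (.05,.061,.094)])
E
```

```text
[[273.3539266    0.         248.7878822 ]
 [  0.         273.3539266  193.04145258]
 [  0.           0.           1.        ]]
[0.51977172 0.33854335 0.06114527]
(0.0235, 0.008, 0) [276.7 203.8]
(-0.0235, 0.008, 0) [218.6 203.9]
(0.0125, 0.008, 0) [263.1 203.8]
(0.0235, 0.008, 0.02) [279.4 211. ]
(-0.0235, 0.008, 0.02) [215.7 211.1]
(0.0125, 0.008, 0.02) [264.4 211. ]
(0.0235, 0.008, 0.034) [281.6 216.9]
(-0.0235, 0.008, 0.034) [213.3 217. ]
(0.0125, 0.008, 0.034) [265.6 216.9]
0.05 [[237.5, 210.0], [258.5, 210.0], [248.0, 199.8], [248.0, 196.4]]
0.054 [[237.3, 211.4], [258.7, 211.4], [248.0, 201.0], [247.9, 197.5]]
0.094 [[234.9, 228.1], [260.6, 228.1], [247.7, 215.8], [247.7, 211.6]]
scene [[366.9, 199.5], [367.6, 196.3], [369.9, 186.4]]
```

The fingers are fully shut, with their tips just above the pin top. In the scene view they end at row 186, which is z≈0.094, although the reported TCP height is 0.061. The fingertips are therefore about 33 mm short of the reported TCP. I'll open, turn 20° to keep the body away from the drum, and go about 3.2 cm lower.

Call:
{"api": "arm_command", "payload": {
  "plan": "0.5 0 0 0 5; 0.5 0 0 0 10; 0.5 0 0 0 15; 0.5 0 0 0 20; 0.5 0 0 0 20; 0.5 0 0 1 20; 0.5 0 0 2 20; 0.5 0 0 3 20; 0.5 0 0 3.2 20; 0.5 0 0 3.2 20; 0 0 0 3.2 20; 0 0 0 3.2 20; 0 0 0 3.2 20; 0 0 0 3.2 20; 0 0 0 3.2 20; 0 0 0 3.2 20",
  "newtons": 30
}}

```text
time_s: 6.47
eef_pos: [0.52, 0.3388, 0.0297]
orientation: [[0.344, 0.939, 0.001], [0.939, -0.344, 0.0], [0.001, 0.001, -1.0]]
ft_force: [0.2, -1.0, 1.2]
grip_width: 0.184
finger_force: 30.0
```

Gripped: the opening of 0.184 is about 17 mm, close to the 18 mm grip. Now I lift the pin and carry it over to the clevis.

Call:
{"api": "arm_command", "payload": {
  "plan": "0 0 0 -2 0; 0 0 0 -5 0; 0 0 0 -9 0; 0 0 0 -13 0; 0 0 0 -17 0; 0 0 0 -17 0; 0 -37 24.2 -17 -20; 0 -37 24.2 -17 -20; 0 -37 24.2 -17 -20; 0 -37 24.2 -17 -20; 0 -37 24.2 -17 -20; 0 -37 24.2 -17 -20; 0 -37 24.2 -17 -20; 0 -37 24.2 -17 -20; 0 -37 24.2 -17 -20; 0 -37 24.2 -17 -20; 0 -37 24.2 -17 -20; 0 -37 24.2 -17 -20; 0 -37 24.2 -17 -20; 0 -37 24.2 -17 -20"
}}

```text
time_s: 8.13
eef_pos: [0.6196, -0.0916, 0.1987]
orientation: [[0.002, 1.0, -0.001], [1.0, -0.002, 0.001], [0.001, -0.001, -1.0]]
ft_force: [-0.3, -0.1, -0.7]
grip_width: 0.183
finger_force: 30.0
```

```bash
python3 - <<'E'
from h import *
np.set_printoptions(precision=4,suppress=True)
o=bot.get_obs();print(o["eef_pos"],o["grip_width"],o["orientation"])
c=eyes.camera("wrist"); save(c,"w4.png"); s=eyes.camera("scene"); t=eyes.camera("top"); save(s,"s4.png"); save(t,"t4.png")
for n,k in (("w",c),("s",s),("t",t)):
  for l in ["clevis_hole","guard_bar","guard_hinge","pin_tip","pin_flange","pin_head"]:
    for r in models.tip_of(l,k)[:2]: print(n,l,r["point"],round(r["score"],2),proj(k,r["point"]).round())
E
```

```text
[ 0.6196 -0.0916  0.1987] 0.1829602687270834 [[ 0.0019  1.     -0.0007]
 [ 1.     -0.0019  0.0008]
 [ 0.0008 -0.0007 -1.    ]]
w clevis_hole [0.6189, -0.0904, 0.0666] 0.81 [248. 182.]
w guard_hinge [0.7135, 0.0871, 0.1167] 0.8 [346.  10.]
w pin_tip [0.6163, -0.0876, 0.176] 0.94 [244. 201.]
w pin_flange [0.6216, -0.0903, 0.2163] 0.73 [250. 219.]
w pin_flange [0.7119, 0.0887, 0.1197] 0.15 [345.   6.]
w pin_head [0.6197, -0.0904, 0.2455] 0.71 [247. 233.]
s clevis_hole [0.6212, -0.0881, 0.0702] 0.82 [213. 214.]
s clevis_hole [0.6199, -0.0865, 0.2409] 0.5 [210. 154.]
s guard_bar [0.4899, 0.0922, 0.1161] 0.79 [281. 173.]
s guard_hinge [0.7123, 0.0809, 0.119] 0.63 [283. 222.]
s guard_hinge [0.4895, 0.0929, 0.1208] 0.55 [281. 172.]
s pin_tip [0.6167, -0.0876, 0.177] 0.58 [211. 177.]
s pin_tip [0.4672, 0.265, 0.0148] 0.53 [336. 199.]
s pin_flange [0.6177, -0.0926, 0.2171] 0.64 [208. 163.]
s pin_flange [0.431, 0.2651, 0.0112] 0.6 [333. 193.]
s pin_head [0.4091, 0.2654, 0.0122] 0.54 [332. 189.]
s pin_head [0.6188, -0.0876, 0.2421] 0.52 [210. 153.]
t clevis_hole [0.622, -0.0892, 0.0645] 0.81 [283. 173.]
t guard_bar [0.4949, 0.1005, 0.1169] 0.87 [218. 212.]
t guard_hinge [0.7097, 0.0856, 0.1151] 0.72 [225. 140.]
t pin_tip [0.6248, -0.092, 0.0653] 0.75 [284. 172.]
t pin_tip [0.4685, 0.2654, 0.0103] 0.7 [168. 223.]
t pin_flange [0.431, 0.206, 0.0113] 0.62 [186. 235.]
t pin_flange [0.4281, 0.264, 0.0071] 0.54 [168. 236.]
t pin_head [0.5838, 0.4005, 0.0105] 0.66 [127. 185.]
t pin_head [0.4059, 0.2663, 0.011] 0.44 [167. 243.]
```

View pics/w4.png

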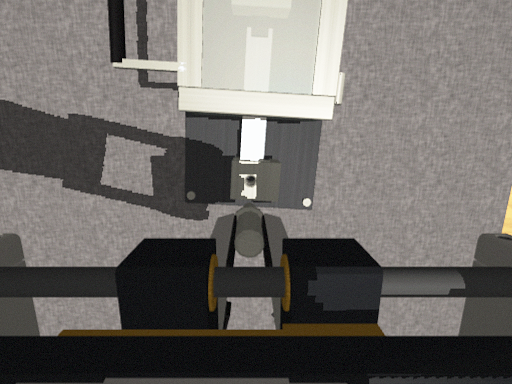

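The wrist view shows the clevis hole at (250,181), with the pin hanging upright from the fingers at (249,225). I'm descending close above the hole and then looking once more.

Call:
{"api": "arm_command", "payload": {
  "plan": "0 0.2 0.1 3 0; 0 0.2 0.1 6 0; 0 0.2 0.1 8.5 0; 0 0.2 0.1 9 0; 0 0.2 0.1 9 0; 0 0.2 0.1 9 0"
}}

```text
time_s: 9.68
eef_pos: [0.6214, -0.0902, 0.1103]
orientation: [[0.002, 1.0, 0.001], [1.0, -0.002, -0.0], [-0.0, 0.001, -1.0]]
ft_force: [0.4, 0.1, -0.0]
grip_width: 0.182
finger_force: 30.0
```

```bash
python3 - <<'E'
from h import *
np.set_printoptions(precision=4,suppress=True)
o=bot.get_obs();print(o["eef_pos"],o["grip_width"],o["ft_force"])
c=eyes.camera("wrist"); s=eyes.camera("scene"); t=eyes.camera("top")
e=o["eef_pos"]
def crop(k,p,h,n):
    u,v=proj(k,p).round().astype(int); print(n,"crop origin",u-h,v-h)
    return cv2.resize(k["pixels"][v-h:v+h,u-h:u+h],(260,260),interpolation=cv2.INTER_CUBIC)
p=np.array([.6207,-.0895,.069])
cv2.imwrite("pics/c5.png",np.hstack([crop(c,p,32,"w"),crop(s,p,26,"s"),crop(t,p,18,"t")])[:,:,::-1])
for n,k in (("w",c),("s",s),("t",t)):
  print(n,"hole pred",proj(k,p),"tip pred",proj(k,e-[0,0,.0217]), "flange",proj(k,e+[0,0,.0203]))
  for l in ["clevis_hole","pin_tip"]:
    for r in models.tip_of(l,k)[:2]: print(n,l,r["point"],round(r["score"],2),proj(k,r["point"]).round(1))
E
```

```text
[ 0.6214 -0.0902  0.1103] 0.18212711945966004 [ 0.4436  0.0694 -0.0431]
w crop origin 215 168
s crop origin 186 189
t crop origin 265 155
w hole pred [247.1136 199.7016] tip pred [247.7293 205.9814] flange [247.5508 221.4177]
w clevis_hole [0.6168, -0.0914, 0.0657] 0.91 [243.1 200.7]
w pin_tip [0.6204, -0.0871, 0.0892] 0.75 [246.6 202.8]
s hole pred [212.2954 214.5623] tip pred [211.6157 208.489 ] flange [210.7821 194.6219]
s clevis_hole [0.619, -0.0878, 0.0692] 0.97 [213.  214.1]
s pin_tip [0.4663, 0.2679, 0.0147] 0.64 [336.4 198.8]
s pin_tip [0.6159, -0.0893, 0.089] 0.58 [212.2 207.1]
t hole pred [282.8228 173.2752] tip pred [283.6144 171.8613] flange [284.8672 169.1392]
t clevis_hole [0.6198, -0.089, 0.0641] 0.57 [282.5 173.9]
t pin_tip [0.4674, 0.2619, 0.0122] 0.55 [168.8 222.9]
t pin_tip [0.5403, 0.4521, 0.016] 0.48 [109.2 198.6]
```

View pics/c5.png

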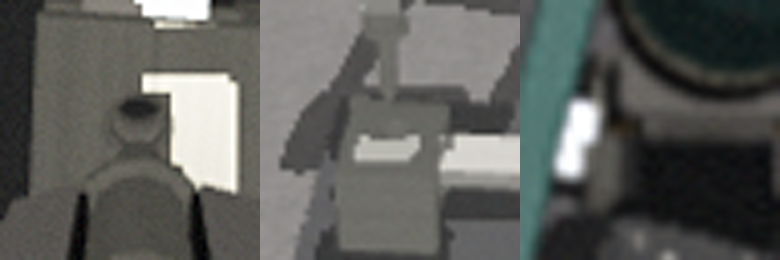

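The left (wrist) crop shows the hole centred near full-image (249.7,198) and the pin shank just below it at column 250. In the middle (scene) crop the tip is at (211.6,208.6), as predicted. In x they line up. The offset in y needs an enlarged look.

```bash
python3 - <<'E'
from h import *
np.set_printoptions(precision=4,suppress=True)
e=bot.get_obs()["eef_pos"]; c=eyes.camera("wrist"); s=eyes.camera("scene")
def crop(k,u,v,h,S,circs):
    g=k["pixels"][v-h:v+h,u-h:u+h]; z=S/(2*h)
    g=cv2.resize(g,(S,S),interpolation=cv2.INTER_CUBIC).astype(float); g=np.clip((g-20)*2.2,0,255).astype(np.uint8)
    for (ctr,r,col) in circs:
        P=[((proj(k,np.array(ctr)+[r*np.cos(a),r*np.sin(a),0])-[u-h,v-h]+.5)*z) for a in np.linspace(0,6.28,40)]
        for p in P[::2]: cv2.circle(g,tuple(int(x) for x in p),1,col,-1)
    return g
w=[((.6231,-.0877,.069),.0085,(255,0,0)),(e-[-.0023,0,.0217],.004,(0,255,0))]
q=[((.6207,-.0877,.069),.0085,(255,0,0)),(e-[0,0,.0217],.004,(0,255,0))]
cv2.imwrite("pics/c6.png",np.hstack([crop(c,249,200,16,400,w),crop(s,212,212,16,400,q)])[:,:,::-1])
E
```

```text
(no output)
```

View pics/c6.png

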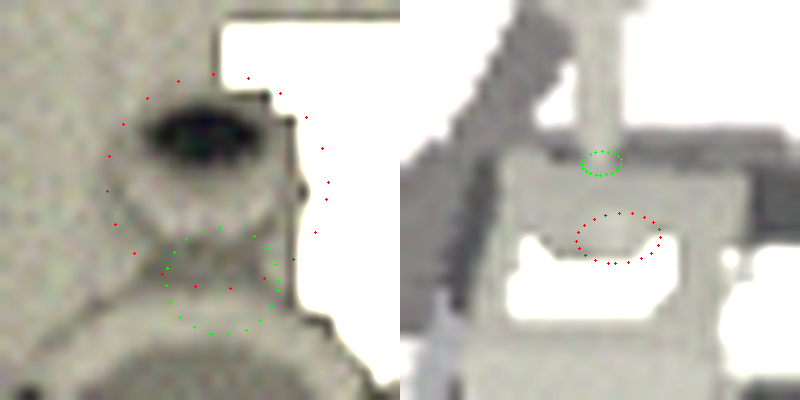

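In the left crop the hole mouth is centred at (203,172), and the tip's column of 205 matches it. The tip sits about 3 mm short in y. In the right crop the hole ellipse is near (612,236), which agrees. I'm shifting +2.8 mm in y and starting the insertion slowly.

Call:
{"api": "arm_command", "payload": {
  "plan": "0 0.28 0 0 0; 0 0.28 0 0.5 0; 0 0.28 0 1 0; 0 0.28 0 1.4 0; 0 0.28 0 1.8 0; 0 0.28 0 2.2 0; 0 0.28 0 2.5 0; 0 0.28 0 2.8 0; 0 0.28 0 3.1 0; 0 0.28 0 3.1 0"
}}

```text
time_s: 11.07
eef_pos: [0.6207, -0.0875, 0.0775]
orientation: [[0.002, 1.0, -0.0], [1.0, -0.002, -0.0], [-0.0, -0.0, -1.0]]
ft_force: [0.8, -0.3, -1.8]
grip_width: 0.185
finger_force: 30.0
```

It is about 13 mm in and the forces are small. Continuing down.

Call:
{"api": "arm_command", "payload": {
  "plan": "0 0 0 0.4 0; 0 0 0 0.8 0; 0 0 0 1.2 0; 0 0 0 1.6 0; 0 0 0 2 0; 0 0 0 2.4 0; 0 0 0 2.7 0; 0 0 0 2.7 0"
}}

```text
time_s: 11.73
eef_pos: [0.6207, -0.0875, 0.0503]
orientation: [[0.002, 1.0, -0.0], [1.0, -0.002, -0.0], [-0.0, -0.0, -1.0]]
ft_force: [0.5, -2.3, -1.9]
grip_width: 0.187
finger_force: 30.0
```

Call:
{"api": "arm_command", "payload": {
  "plan": "0 0 0 0.1 0; 0 0 0 0.18 0; 0 0 0 0.2 0; 0 0 0 0.2 0; 0.5 0 0 0.2 0; 0.5 0 0 0.2 0; 0.5 0 0 0.2 0; 0.5 0 0 0.2 0; 0.5 0 0 0.2 0; 0.5 0 0 0.2 0; 0.5 0 0 -2 0; 0.5 0 0 -5 0; 0.5 0 0 -9 0; 0.5 0 0 -12 0; 0.5 0 0 -13 0; 0.5 0 0 -13 0"
}}

```text
time_s: 13.07
eef_pos: [0.6228, -0.0876, 0.1857]
orientation: [[0.002, 1.0, 0.008], [1.0, -0.002, -0.002], [-0.002, 0.008, -1.0]]
ft_force: [-0.1, 0.1, -0.7]
grip_width: 0.5
finger_force: 0.0
```

```bash
python3 - <<'E'
from h import *
np.set_printoptions(precision=4,suppress=True)
o=bot.get_obs(); e=o["eef_pos"];print(o["eef_pos"],o["grip_width"],o["ft_force"])
c=eyes.camera("wrist"); s=eyes.camera("scene"); t=eyes.camera("top")
h=np.array([.6207,-.0875,0])
print([proj(s,h+[0,0,z]).round(1).tolist() for z in (.069,.073,.113)],[proj(c,h+[0,0,z]).round(1).tolist() for z in (.069,.113)])
for n,k in (("w",c),("s",s),("t",t)):
  for l in ["pin_head","pin_flange","guard_bar","guard_hinge"]:
    for r in models.tip_of(l,k)[:2]: print(n,l,r["point"],round(r["score"],2),proj(k,r["point"]).round(1))
b=s["pixels"][150:240,170:330]
im=np.vstack([cv2.resize(b,(533,300),interpolation=2),cv2.resize(c["pixels"][60:348],(533,300))]); cv2.imwrite("pics/c7.png",im[:,:,::-1])
E
```

```text
[ 0.6228 -0.0876  0.1857] 0.5004464740681478 [-0.0581  0.0727 -0.7028]
[[213.1, 214.6], [213.0, 213.3], [212.3, 200.4]] [[245.6, 184.7], [245.4, 192.8]]
w pin_head [0.6235, -0.0848, 0.0943] 0.91 [248.  186.7]
w pin_flange [0.6189, -0.0875, 0.0683] 0.55 [244.1 184.5]
w guard_bar [0.6942, -0.3598, 0.0126] 0.56 [290.6 338.4]
w guard_hinge [0.7105, 0.0864, 0.1176] 0.7 [342.7   8.6]
s pin_head [0.6207, -0.0869, 0.0904] 0.53 [212.9 207.8]
s pin_flange [0.4315, 0.2669, 0.0129] 0.59 [333.7 192.9]
s pin_flange [0.6202, -0.0881, 0.0692] 0.55 [212.9 214.4]
s guard_bar [0.4907, 0.0939, 0.1162] 0.7 [281.5 173.3]
s guard_hinge [0.7154, 0.0812, 0.1173] 0.86 [283.5 223.6]
t pin_head [0.5825, 0.4046, 0.0137] 0.52 [125.3 185.7]
t pin_head [0.4012, 0.2651, 0.0095] 0.47 [167.1 244.1]
t pin_flange [0.708, 0.0854, 0.116] 0.73 [225.1 140.3]
t pin_flange [0.4286, 0.2624, 0.0092] 0.58 [168.3 235.3]
t guard_bar [0.4938, 0.0992, 0.1161] 0.66 [218.5 212.5]
t guard_hinge [0.7091, 0.0828, 0.1139] 0.69 [226.1 140.1]
t guard_hinge [0.6214, -0.0911, 0.0693] 0.3 [283.4 173. ]
```

View pics/c7.png

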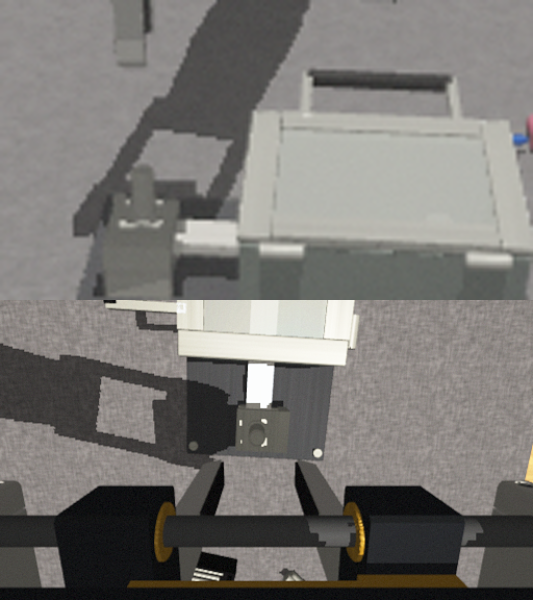

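The scene half of the picture shows the pin standing in the clevis at (143,185) with its flange on the top at (143,222). The networks give the flange at z≈0.069, so it is home and released. The guard bar runs from about (305,75) to (455,80). Before gripping the bar I'm checking how far the gripper body sits behind the fingertips, because it could meet the raised guard.

```bash
python3 - <<'E'
from h import *
s=eyes.camera("scene"); e=bot.get_obs()["eef_pos"]; u,v=130,40
g=s["pixels"][40:200,130:290]; z=3.75
g=cv2.resize(g,(600,600),interpolation=cv2.INTER_CUBIC).copy()
for i in range(0,16):
    dz=i*.01
    p=(proj(s,e+[0,-.0,dz])-[u,v]+.5)*z; p=p.astype(int)
    cv2.line(g,(p[0]+90,p[1]),(p[0]+120,p[1]),(255,0,0) if i%5 else (0,255,0),1); cv2.putText(g,str(i),(p[0]+125,p[1]+4),0,.4,(255,255,0),1)
cv2.imwrite("pics/c8.png",g[:,:,::-1])
c=eyes.camera("top")
for k in (s,c):
  m=models.silhouettes("guard_bar",k)
  for r in m[:2]:
    ys,xs=np.nonzero(r["pixels"]); print(round(r["score"],2),len(xs),xs.min(),xs.max(),ys.min(),ys.max())
E
```

```text
0.97 3608 241 330 171 226
0.31 70 356 366 176 187
0.64 4118 186 259 137 217
```

View pics/c8.png

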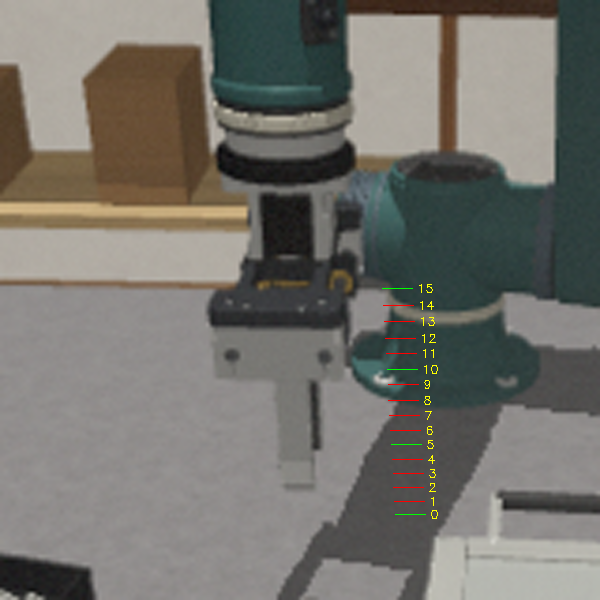

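The fingertips are about 33–35 mm above the reported TCP, and the gripper body is about 97 mm behind the real tips, as specified. I'll grip the bar near the fingertips so the body clears the raised guard. Moving above the bar now.

Call:
{"api": "arm_command", "payload": {
  "plan": "0.5 18.4 -13.1 0 3; 0.5 18.4 -13.1 0 3; 0.5 18.4 -13.1 0 3; 0.5 18.4 -13.1 0 3; 0.5 18.4 -13.1 0 3; 0.5 18.4 -13.1 0 3; 0.5 18.4 -13.1 0 3; 0.5 18.4 -13.1 0 3; 0.5 18.4 -13.1 0 3; 0.5 18.4 -13.1 4 3; 0.5 18.4 -13.1 7 3; 0.5 18.4 -13.1 9 3; 0.5 18.4 -13.1 10 3; 0.5 18.4 -13.1 11 3; 0.5 18.4 -13.1 11.2 3; 0.5 18.4 -13.1 11.2 3"
}}

```text
time_s: 15.35
eef_pos: [0.4908, 0.0965, 0.0694]
orientation: [[0.055, 0.998, 0.0], [0.998, -0.055, -0.0], [-0.0, 0.0, -1.0]]
ft_force: [0.2, -0.1, 0.2]
grip_width: 0.497
finger_force: 0.0
```

Call:
{"api": "arm_command", "payload": {
  "plan": "0 0 0 0 0; 0 0 0 0 0; 0 0 0 0 0; 0 0 0 0 0; 0 0 0 0 0; 0 0 0 0 0; 0 0 0 0 0; 0 0 0 0 0",
  "newtons": 20
}}

```text
time_s: 16.02
eef_pos: [0.4928, 0.097, 0.07]
orientation: [[0.054, 0.998, 0.006], [0.999, -0.054, 0.0], [0.0, 0.006, -1.0]]
ft_force: [5.4, -0.1, -2.3]
grip_width: 0.142
finger_force: 20.0
```

The bar is held: opening 0.142 is about 13 mm against the 14 mm bar, at 20 N. Now I lift along the 220 mm arc.

Call:
{"api": "arm_command", "payload": {
  "plan": "0 0 0.23 -1.15 0; 0 0 0.32 -2.3 0; 0 0 0.47 -3.44 0; 0 0 0.68 -4.57 0; 0 0 0.95 -5.69 0; 0 0 1.28 -6.8 0; 0 0 1.66 -7.88 0; 0 0 2.1 -8.95 0; 0 0 2.6 -9.99 0; 0 0 3.15 -11 0; 0 0 3.75 -11.98 0; 0 0 4.18 -12.62 0; 0 0 4.18 -12.62 0; 0 0 4.18 -12.62 0",
  "newtons": 25
}}

```text
time_s: 17.18
eef_pos: [0.5353, 0.094, 0.1941]
orientation: [[0.055, 0.998, 0.005], [0.998, -0.055, -0.001], [-0.001, 0.005, -1.0]]
ft_force: [11.4, -1.0, -10.2]
grip_width: 0.145
finger_force: 25.0
```

The angle is about 34° from the height gained. The force shows a pull towards the hinge, so I'm adding about 4 mm towards the hinge and finishing the lift.

Call:
{"api": "arm_command", "payload": {
  "plan": "0 0 0.3 0 0; 0 0 0.7 -0.5 0; 0 0 1.15 -1 0; 0 0 1.55 -1.5 0; 0 0 1.85 -1.9 0; 0 0 1.94 -2 0; 0 0 1.94 -2 0; 0 0 1.94 -2 0"
}}

```text
time_s: 17.85
eef_pos: [0.5523, 0.093, 0.2154]
orientation: [[0.055, 0.998, 0.001], [0.998, -0.055, -0.001], [-0.001, 0.001, -1.0]]
ft_force: [5.3, -1.7, -8.7]
grip_width: 0.141
finger_force: 25.0
```

```bash
python3 - <<'E'
from h import *
np.set_printoptions(precision=4,suppress=True)
o=bot.get_obs(); e=o["eef_pos"];print(e,o["grip_width"],o["finger_force"],o["ft_force"],o["ft_torque"])
for n in ("scene","top","wrist"):
  k=eyes.camera(n)
  for l in ["guard_bar","guard_hinge","pin_flange","pin_head"]:
    for r in models.tip_of(l,k)[:2]: print(n,l,r["point"],round(r["score"],2),proj(k,r["point"]).round(1))
E
```

```text
[0.5523 0.093  0.2154] 0.14080615926447482 24.999957382678986 [ 5.2773 -1.7106 -8.6912] [-0.4409 -0.8181 -0.0349]
scene guard_bar [0.5469, 0.0916, 0.2627] 0.96 [286.  133.1]
scene guard_bar [0.4481, 0.3365, 0.0696] 0.18 [360.7 180.4]
scene guard_hinge [0.7173, 0.0774, 0.1123] 0.96 [281.7 225.9]
scene pin_flange [0.6188, -0.0847, 0.069] 0.52 [214.3 214.1]
scene pin_flange [0.4322, 0.2672, 0.0118] 0.46 [333.8 193.3]
scene pin_head [0.6914, -0.3614, 0.0118] 0.68 [ 99.3 249.9]
scene pin_head [0.6209, -0.0865, 0.0925] 0.46 [213.  207.1]
top guard_hinge [0.7113, 0.0854, 0.1144] 0.68 [225.2 139.3]
top pin_flange [0.5649, 0.4174, 0.0118] 0.62 [121.1 191.2]
top pin_flange [0.4297, 0.2049, 0.011] 0.59 [186.7 235.3]
top pin_head [0.5799, 0.4022, 0.0141] 0.66 [125.9 186.5]
top pin_head [0.4302, 0.1885, 0.0127] 0.54 [191.8 235.2]
wrist guard_bar [0.55, 0.0956, 0.2667] 0.75 [243.7 234. ]
wrist guard_hinge [0.7135, 0.0895, 0.1168] 0.69 [386.6 183.5]
wrist pin_flange [0.4284, 0.2071, 0.0142] 0.94 [158.1 100.4]
wrist pin_flange [0.4247, 0.2677, 0.0114] 0.56 [150.5  55.4]
wrist pin_head [0.4303, 0.1843, 0.0101] 0.83 [162.3 116.8]
wrist pin_head [0.4015, 0.2683, 0.0117] 0.58 [133.9  55.8]
```

The networks put the bar at z≈0.263–0.267, and the arm's own motion gives about 41.5–43°. There is no sign of body contact. A small nudge adds margin and relieves the pull.

Call:
{"api": "arm_command", "payload": {
  "plan": "0 0 0.2 -0.1 0; 0 0 0.4 -0.2 0; 0 0 0.4 -0.2 0; 0 0 0.4 -0.2 0; 0 0 0.4 -0.2 0; 0 0 0.4 -0.2 0; 0 0 0.4 -0.2 0; 0 0 0.4 -0.2 0"
}}

```text
time_s: 19.27
eef_pos: [0.5547, 0.0929, 0.218]
orientation: [[0.055, 0.999, -0.0], [0.999, -0.055, -0.001], [-0.001, -0.0, -1.0]]
ft_force: [-2.3, -5.5, -1.6]
grip_width: 0.143
finger_force: 25.0
```

```bash
python3 - <<'E'
from h import *
np.set_printoptions(precision=4,suppress=True)
for n in ("scene","wrist","scene"):
  k=eyes.camera(n)
  for l in ["guard_bar","guard_hinge","pin_flange"]:
    for r in models.tip_of(l,k)[:1]: print(n,l,r["point"],round(r["score"],2))
o=bot.get_obs(); print(o["eef_pos"],o["grip_width"],o["finger_force"],o["ft_force"])
b=np.array(models.tip_of("guard_bar",k)[0]["point"])
ang=np.degrees(np.arcsin((b[2]-.116)/.22)); print(ang)
if 40.5<ang<48 and o["finger_force"]>10: print(sign_off())
E
```

```text
scene guard_bar [0.5506, 0.0893, 0.2675] 0.64
scene guard_hinge [0.718, 0.0793, 0.1179] 0.77
scene pin_flange [0.43, 0.2664, 0.0119] 0.64
wrist guard_bar [0.5522, 0.0971, 0.268] 0.76
wrist guard_hinge [0.7168, 0.0899, 0.115] 0.85
wrist pin_flange [0.4272, 0.2059, 0.012] 0.94
scene guard_bar [0.5529, 0.0897, 0.2678] 0.72
scene guard_hinge [0.7202, 0.0788, 0.1142] 0.7
scene pin_flange [0.4324, 0.2677, 0.0116] 0.64
[0.5547 0.0929 0.218 ] 0.1443806065705376 24.99630957841873 [-2.0268 -4.0237 -1.3272]
43.630108867854304
the job is handed in; nothing more can be done
None
```

The lock pin is fully home in the clevis and released, the guard is held open at about 43°, and the job is handed in; the blue, pink and purple look-alike pins ended up lying on the bench, though I don't know what tipped them.

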